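Set the stage end stop and lock it with the jam nut

ROBOT

A 6-joint arm with a two-finger parallel gripper is mounted at the origin on the work surface. World frame = base frame: x ahead of the robot, y to its left, z up, the work surface at z = 0. Lengths are in m, angles in rad, forces in N, time in s.
With the tool pointing down it reaches from about 0.25 to 0.725 m from the base axis. Payload 4 kg.
Tool frame: the origin (TCP) lies midway between the tips of the shut fingers; the grasp point (between the pads) lies 19 mm behind it; z points along the fingers, y is the direction in which the jaws open and shut (so a half turn about z gives the same grasp; the last joint's range is limited). The gripper opens to 85 mm and grips with 20 to 120 N. Pads are 22 mm wide; open, the fingers measure 114 mm over their backs; the gripper's body (76 mm by 85 mm) begins 54 mm behind the grasp point. The pads swing forward as they close: fully open they stand 13 mm farther back than shut.
Start: joints at [-1.206, 0.241, 0.005, 1.335, 0, 1.571], TCP at [0.178, -0.467, 0.231] pointing down, gripper open.
Joint ranges: [-2.72, 2.72], [-1.05, 1.87], [-1.09, 1.28], [-1.99, 2.15], [-1.42, 1.44], [-3.14, 3.14]. Speed limits (rad/s): [2.79, 2.79, 3.14, 3.14, 3.14, 3.14].

INTERFACE

Orientations are given as a unit quaternion [x, y, z, w].
In Python, from workcell import get_obs, camera, camera_model, job_done, masks_of gives the robot as it stands.
- The arm moves only by the tool jog_arm, never from a script. Its argument "deltas" is a list that holds one entry, the list of rows, each a list of 7 numbers: the shift along the tool's x, y, z in mm, then the turn, a rotation vector about the tool's x, y, z in degrees, then the finger opening in mm, from 0 to 85.4. A call has 1 to 5 rows; each row shifts and turns the pose as measured when the row begins, along the tool's axes as they then stand; what a row does not reach is not made up. A row lasts 1/10 s, in which the tool goes at most 50 mm and 8.59 degrees, less where a joint would pass 70% of its speed; a pose out of reach is approached as far as the arm can. A call with a gripper value outside its range is refused whole. The fingers move at their own pace and stop on an object; the grip force is fixed at half the most. Time passes only in rows, so rows that do not move let the fingers close. It gives the time, the measured TCP pose, the force and the opening at its end, in the units of the state.
- get_obs(): the state, without advancing time (a new reading comes with each control period).
- camera(name): name is "scene" or "top" or "wrist"; returns the picture (480x640x3 uint8, red, green, blue); there is no depth.
- camera_model(name): a dict with "fovy" (degrees; the focal length in pixels is half the picture's height over the tangent of half this angle, whatever the lens; pixels are square), "cx", "cy" (the principal point, pixels), "pose" (4x4, takes a point from camera to world coordinates); the wrist camera has in their place "T_tool_cam" (4x4, takes a point from camera to tool coordinates, whose origin is the TCP and whose axes are the flange's). Camera axes: x right, y down, z forward; pixel columns grow to the right and rows downward; lengths in m; the calibration is good to about 2 mm. The wrist camera is an equidistant fisheye: a pixel r from the principal point sees the ray r / f radians off the axis. A picture is of the moment at which its call begins: read the wrist's pose just before it. camera_model takes no time and is no camera call.
- job_done(): hands the job in, once; it reports no verdict.
Trained networks look in the newest picture that a camera, given by its name, has taken for a name from the list of things; names that differ only in an ending like _2 or _b are one class to them, and where a whole thing is asked for, a point or a joint stands for the part that bears it (a point fixed in the world has none). Each returns a list of dicts, best first, with "conf" (0 to 1); they miss things now and then, are a little off and sometimes report something else, mostly with a low value. They report only what shows in the picture. A call takes as long as a camera call.
- masks_of(target, camera): "pixels" (480x640 bool, what is visible of it) and "at" ([column, row] in pixels, amid what is visible of it).
The state is a dict: "clock": time; "joint_pos": joint angles; "joint_vel": joint speeds; "tau": joint torques, N m; "eef_pos": TCP position; "tool_rot": TCP orientation; "ft_force": force on the tool from outside, world axes, zero at the start; "ft_torque": the same for the moment, N m; "grip_width": finger opening in m.
Only numpy, scipy, OpenCV 4.12 (cv2) and the standard library are available. Lean on these libraries where they do the work, as an engineer would, in place of code of your own. Each camera call takes 0.05 s, during which the arm holds its last target. There are 200 camera calls.

TASK

On the inspection stage's end-stop block, turn the black bar of the setting screw until its red end points along the green mark. Then run the brass jam nut clockwise down onto the block and lock it there with about 0.65 N m of torque (not under 0.5, not over 0.85), without shifting the setting. Let go, and leave the other things on the bench alone.

Things in the scene. Friction and masses are not known exactly. Their poses are not given: they have to be found in the camera images.
- stop_block: fixed end-stop block: aluminium body 100 x 100 mm, flat top face 62 mm above the bench, on a dark foot plate 150 x 130 x 12 mm. Origin: centre of the underside, z up; stud, setting screw and nut share its vertical z axis. A short linear stage (dark carriage, copper plate, 50 mm high) is fixed to its +x side, to 185 mm from the origin. Place and yaw differ from start to start
- mark (a point): centre of the green setting mark, a flat stripe 18 x 6 mm on the block's top face that points radially along the block's +x, 38 mm from the stud's axis; thin black ticks every 0.4 rad either side
- screw_bar (a point): centre of the setting screw's grip bar: upright black block 36 mm long (x) x 12 mm thick (y) x 26 mm high on a 24 mm steel stud; its +x end is red. Underside 30 mm, this point 43 mm, top 56 mm above the block's top face; it turns without rising or sinking. Pinch it across the 12 mm from above; stay above its underside, the stud is thicker
- stop_screw (a joint): angle of the setting screw: 0 when the red end points along the green mark, positive anticlockwise seen from above. Starts 0.5 to 1.3 rad anticlockwise of the mark (ends of travel +-1.6), turns with about 0.15 N m of friction and stays where left
- lock_nut: hex jam nut on the stud below the bar. This frame is its steel core: origin at the centre of the underside, z up; flange 45 mm across, 3 mm thick. Right-hand thread, 5 mm a turn: clockwise from above runs it down. Starts roughly 1 to 3 mm clear of the block at any yaw, runs with about 0.1 N m; on bearing, the torque jumps to about 0.4 N m, then climbs some 0.45 N m per rad
- nut_top (a point): centre of the top of the nut's brass hex sleeve, 18 mm above the nut's underside: 46 mm across flats, 53 mm across corners, 15 mm high; flats are square to yaw 0, 60 and 120 degrees from its x. Rubber-bonded to the core, it gives about 0.3 rad per N m. Grip it from above across two flats, the bar between the fingers, fingertips just above the block. The nut stays locked when let go
- spare_nut: loose small steel hex nut, 30 mm across corners, 12 mm high, with a hole; a bystander, not part of the job
- spanner: loose open spanner lying flat; a bystander
- driver: loose screwdriver lying flat; a bystander
- bottle: loose white bottle with red cap, 60 mm diameter, 150 mm tall, standing; a bystander
- lens: loose black camera lens standing, 52 mm diameter, 55 mm tall; a bystander
- lens_cap: loose black lens cap, 48 mm diameter, 10 mm thick; a bystander

How it is judged:
On the way, in this order (a step that is already met when the one before it is completed fails the run):
1. the screw's red end points along the green mark, the nut still clear of the block (value of joint stop_screw between -0.1 and 0.1 rad and contact force between lock_nut and stop_block below 0.5 N), for 0.2 s.
2. the nut is tight on the block with the setting kept (value of joint stop_screw between -0.14 and 0.14 rad and contact force between lock_nut and stop_block above 7 N), for 0.2 s.
At the end, for the whole second after the job is handed in: the red end is within 0.14 rad of the green mark and the nut clamps the block with more than 7 N and at no time more than 55 N (about 0.45 to 1 N m of tightening torque; 22 N at 0.65) (all of step 2); the robot touches nothing.
It fails at once if the nut is over-tightened (clamps the block with more than 55 N, about 1 N m) (contact force between lock_nut and stop_block above 55 N).
It fails at once if a bystander is moved more than 30 mm (distance of any of spare_nut, spanner, driver, bottle, lens, lens_cap from where it was at the start of the episode above 0.03 m).
It also fails if it takes over 67 s, if anything falls off the work surface, if the arm or the gripper's body presses on something with over 40 N, if the wrist force passes 120 N, or if a joint passes its speed limit or range.

## Working session

There is one attempt and no reset: what is moved stays moved. The work goes in short steps, Python scripts to look and compute and a tool call to move; the robot and the scene stay as the last step left them, time stands still between calls to the robot, and variables do not carry over. Pictures are saved under pics/ and viewed, about 8 in all and at most 12, crops included, and the job is handed in when it is done.

Besides the shell and the picture viewer there is one more tool, called after "Emit:" as a command line: name --argument value ..., lists and objects as JSON in quotes. jog_arm: Moves the arm, as the interface text tells. Its arguments: {"type":"object","properties":{"deltas":{"type":"array"}},"required":["deltas"]}

```bash
mkdir -p pics; ls
cat > h.py <<'E'
import numpy as np,cv2
from workcell import *
from scipy.spatial.transform import Rotation as R
def save(n,im): cv2.imwrite('pics/'+n,im[:,:,::-1])
def plane(cam,uv,z):
    m=camera_model(cam);f=240/np.tan(np.radians(m['fovy'])/2);T=np.array(m['pose'])
    d=T[:3,:3]@np.array([(uv[0]-m['cx'])/f,(uv[1]-m['cy'])/f,1]);o=T[:3,3]
    return o+d*(z-o[2])/d[2]
def proj(cam,p):
    m=camera_model(cam);f=240/np.tan(np.radians(m['fovy'])/2);T=np.array(m['pose'])
    c=T[:3,:3].T@(np.array(p)-T[:3,3]);return np.array([m['cx']+f*c[0]/c[2],m['cy']+f*c[1]/c[2]])
def wplane(uv,z,obs):
    m=camera_model('wrist');f=240/np.tan(np.radians(m['fovy'])/2)
    d=np.array([uv[0]-m['cx'],uv[1]-m['cy']]);r=np.hypot(*d);a=r/f
    c=np.array([*(d/max(r,1e-9)*np.sin(a)),np.cos(a)])
    T=np.eye(4);T[:3,:3]=R.from_quat(obs['tool_rot']).as_matrix();T[:3,3]=obs['eef_pos']
    T=T@np.array(m['T_tool_cam']);d=T[:3,:3]@c;o=T[:3,3];return o+d*(z-o[2])/d[2]
E
python3 - <<'E'
from h import *
im={c:camera(c) for c in('top','scene')}
for c in im: save(c+'0.png',im[c])
for t in('stop_block','mark','screw_bar','lock_nut','spare_nut','spanner','driver','bottle','lens','lens_cap'):
    print(t,[(round(x['conf'],2),np.round(x['at']),x['pixels'].sum()) for x in masks_of(t,'top')[:2]])
print(camera_model('top'),get_obs())
E
```

```text
pics
stop_block [(0.73, array([331., 236.]), np.int64(6146))]
mark []
screw_bar [(0.73, array([322., 254.]), np.int64(169))]
lock_nut [(0.79, array([325., 260.]), np.int64(218)), (0.28, array([494., 205.]), np.int64(552))]
spare_nut []
spanner [(0.6, array([131., 287.]), np.int64(791))]
driver [(0.89, array([502., 313.]), np.int64(691)), (0.35, array([494., 207.]), np.int64(484))]
bottle [(0.65, array([167., 192.]), np.int64(930))]
lens []
lens_cap [(0.65, array([456., 307.]), np.int64(366)), (0.51, array([325., 252.]), np.int64(187))]
{'fovy': 47.0694911132335, 'cx': 314.59891779095676, 'cy': 246.44110304142617, 'pose': array([[-0.02316269, -0.99426381,  0.10441731,  0.44522451],
       [-0.99972457,  0.0234306 ,  0.00133977,  0.02265272],
       [-0.00377864, -0.10435752, -0.99453267,  1.23270153],
       [ 0.        ,  0.        ,  0.        ,  1.        ]])} {'clock': 0.6, 'joint_pos': array([-1.20603107e+00,  2.40576876e-01,  5.01252492e-03,  1.33521490e+00,
       -3.43068356e-05,  1.57083846e+00]), 'joint_vel': array([-7.05836123e-04,  1.48343089e-03, -3.74690394e-04, -6.65833182e-04,
       -5.89826445e-05,  2.66786237e-04]), 'tau': array([-1.51217473e-04, -3.71973538e+01,  2.52571321e+01,  1.30600845e-03,
       -5.41735787e-06,  4.63891624e-06]), 'eef_pos': array([ 0.17835519, -0.46710727,  0.23132282]), 'tool_rot': array([ 9.83418161e-01,  1.81352477e-01, -1.53203045e-05,  1.15068313e-05]), 'ft_force': array([ 0.18120169,  0.32893147, -0.04915535]), 'ft_torque': array([-0.06054521, -0.00927066, -0.03102908]), 'grip_width': 0.08541832650488404}
```

Run:
```python
from h import *
im=cv2.imread('pics/top0.png')
a=cv2.resize(im[180:300,250:410],(800,600),interpolation=cv2.INTER_CUBIC)
cv2.imwrite('pics/top_crop.png',a)
```

```text
(no output)
```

View pics/top0.png

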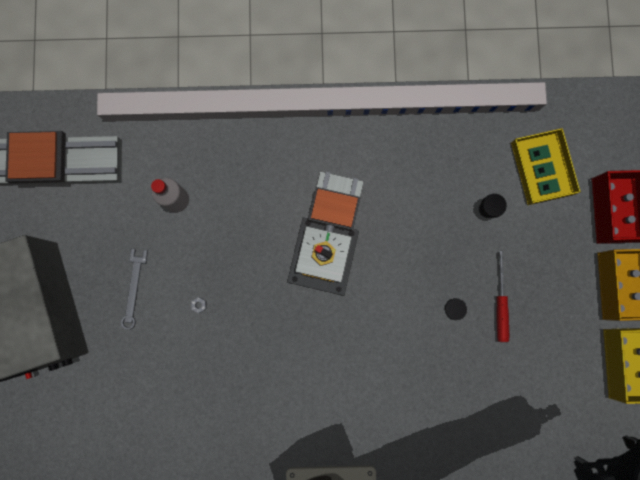

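View pics/top_crop.png

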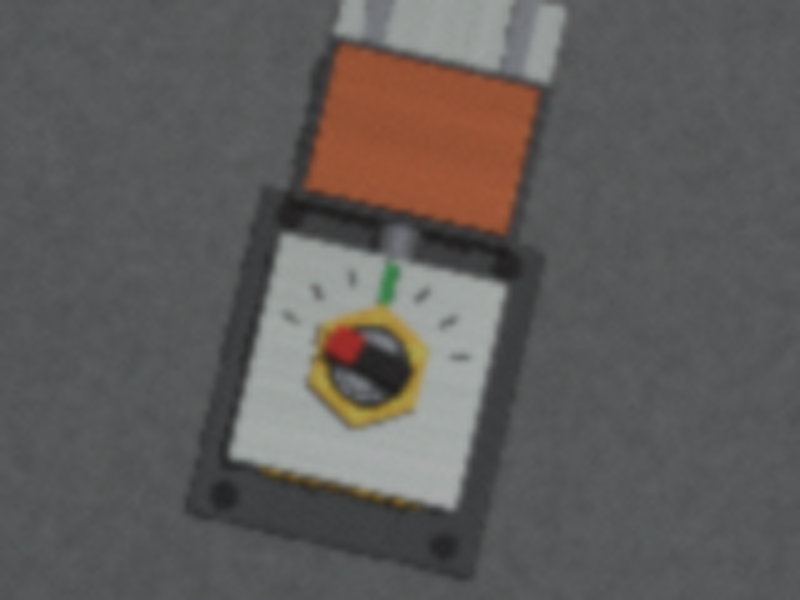

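Run:
```python
from h import *
px=lambda u,v:(250+u/5-.4,180+v/5-.4)
c=[plane('top',px(*q),.062) for q in((280,235),(508,283),(458,510),(228,460))]
print(np.round(c,4)); ctr=np.mean(c,0)
d=c[0]-c[3]+c[1]-c[2]; print('ctr',ctr,'yaw',np.degrees(np.arctan2(d[1],d[0])),np.linalg.norm(c[0]-c[1]),np.linalg.norm(c[0]-c[3]))
m=plane('top',px(389,284),.062); e=m-ctr; print('mark',m,np.hypot(*e[:2]),np.degrees(np.arctan2(e[1],e[0])))
r=plane('top',px(343,344),.118);b=plane('top',px(390,373),.118);e=r-b
print('bar',r,b,np.degrees(np.arctan2(e[1],e[0])),np.linalg.norm(e))
o=get_obs();Rm=R.from_quat(o['tool_rot']).as_matrix();print(Rm.round(3))
m=camera_model('wrist');print(m['fovy'],np.array(m['T_tool_cam']).round(3))
```

```text
[[ 0.6114  0.0425  0.062 ]
 [ 0.5883 -0.0546  0.062 ]
 [ 0.4918 -0.0305  0.062 ]
 [ 0.5153  0.0667  0.062 ]]
ctr [0.55171144 0.00605253 0.062     ] yaw -14.085324654954428 0.09980589852787793 0.0990243366792876
mark [ 0.58909357 -0.00365863  0.062     ] 0.038622921790112924 -14.562439922514269
bar [0.55808242 0.01692743 0.118     ] [ 0.54579735 -0.00187429  0.118     ] 56.839338601659435 0.02245946617677424
[[ 0.934  0.357 -0.   ]
 [ 0.357 -0.934 -0.   ]
 [-0.     0.    -1.   ]]
65.70646984690485 [[-0.    -0.95  -0.314  0.08 ]
 [ 1.    -0.     0.     0.   ]
 [-0.    -0.314  0.95  -0.144]
 [ 0.     0.     0.     1.   ]]
```

Emit:
jog_arm --deltas '[[[40,-24,0,0,0,0,85],[40,-24,0,0,0,0,85],[40,-24,0,0,0,0,85],[40,-24,0,0,0,0,85],[40,-24,0,0,0,0,85]]]'

```text
clock: 1.1
eef_pos: [0.3246, -0.2841, 0.2308]
tool_rot: [0.985, 0.174, 0.0, 0.002]
ft_force: [1.3, -0.5, 0.3]
grip_width: 0.0851
```

Emit:
jog_arm --deltas '[[[40,-24,0,0,0,0,85],[40,-24,0,0,0,0,85],[40,-24,0,0,0,0,85],[40,-24,0,0,0,0,85],[40,-24,0,0,0,0,85]]]'

```text
clock: 1.6
eef_pos: [0.4763, -0.0946, 0.2321]
tool_rot: [0.985, 0.174, 0.002, 0.004]
ft_force: [0.7, -0.5, 0.8]
grip_width: 0.085
```

```bash
cat > st.py <<'E'
from h import *
import sys
def st(tx=None,ty=None,tz=None,yaw=None):
    o=get_obs();M=R.from_quat(o['tool_rot']).as_matrix()
    psi=np.degrees(np.arctan2(M[1,0],M[0,0]))
    print('t',round(o['clock'],2),'p',(o['eef_pos']*1e3).round(1),'psi',psi.round(2),'tilt',np.degrees(M[:2,2]).round(2),'j',np.degrees(o['joint_pos']).round(1),'F',o['ft_force'].round(1),'T',o['ft_torque'].round(2),'w',round(o['grip_width']*1e3,1))
    if tx is not None:
        d=M.T@(np.array([tx,ty,tz])-o['eef_pos']*1e3);print('move',d.round(1),'turn z',((psi-yaw+180)%360-180).round(1))
if __name__=='__main__': st(*map(float,sys.argv[1:]))
E
python3 st.py 551.7 6 231 -123
```

```text
t 1.6 p [476.3 -94.6 232.1] psi 20.04 tilt [ 0.34 -0.35] j [-11.1  11.8  -2.1  75.7  -0.3 148.9] F [ 0.7 -0.5  0.8] T [-0.02 -0.05 -0.06] w 85.0
move [105.3 -68.7   0.9] turn z 143.0
```

Emit:
jog_arm --deltas '[[[35,-23,0,0,0,0,85],[35,-23,0,0,0,0,85],[33,-22,0,0,0,0,85],[0,0,0,0,0,-8.5,85],[0,0,0,0,0,-8.5,85]]]'

```text
clock: 2.1
eef_pos: [0.5561, 0.0161, 0.2312]
tool_rot: [0.946, 0.323, 0.003, 0.004]
ft_force: [0.5, -0.4, 0.4]
grip_width: 0.085
```

Emit:
jog_arm --deltas '[[[0,0,0,0,0,-8.5,85],[0,0,0,0,0,-8.5,85],[0,0,0,0,0,-8.5,85],[0,0,0,0,0,-8.5,85],[0,0,0,0,0,-8.5,85]]]'

```text
clock: 2.6
eef_pos: [0.5566, 0.018, 0.2303]
tool_rot: [0.763, 0.647, 0.001, 0.004]
ft_force: [-1.1, -0.1, 1.3]
grip_width: 0.0851
```

Emit:
jog_arm --deltas '[[[0,0,0,0,0,-8.5,85],[0,0,0,0,0,-8.5,85],[0,0,0,0,0,-8.5,85],[0,0,0,0,0,-8.5,85],[0,0,0,0,0,-8.5,85]]]'

```text
clock: 3.1
eef_pos: [0.5566, 0.0181, 0.2301]
tool_rot: [0.473, 0.881, -0.001, 0.004]
ft_force: [-0.3, 0.2, 0.5]
grip_width: 0.0854
```

Emit:
jog_arm --deltas '[[[0,0,0,0,0,-8.5,85],[0,0,0,0,0,-8.5,85],[0,0,0,0,0,-8.5,85],[0,0,0,0,0,-8.5,85],[0,0,0,0,0,-8.5,85]]]'

```text
clock: 3.6
eef_pos: [0.5566, 0.0181, 0.2299]
tool_rot: [0.117, 0.993, -0.002, 0.004]
ft_force: [-0.5, 0.1, 0.1]
grip_width: 0.0849
```

Emit:
jog_arm --deltas '[[[0,0,0,0,0,-8.5,85],[0,0,0,0,0,-8.5,85],[0,0,0,0,0,-8.5,85],[0,0,0,0,0,-8.5,85],[0,0,0,0,0,-8.5,85]]]'

```text
clock: 4.1
eef_pos: [0.5566, 0.0181, 0.2298]
tool_rot: [-0.255, 0.967, -0.003, 0.002]
ft_force: [0.4, -0.3, 0.5]
grip_width: 0.0851
```

```bash
python3 st.py 551.7 6 231 -123
```

```text
t 4.1 p [556.6  18.1 229.8] psi -150.5 tilt [ 0.37 -0.31] j [  2.   20.    8.7  78.3  -0.3 -27.5] F [ 0.4 -0.3  0.5] T [0.04 0.09 0.03] w 85.1
move [10.2 -8.1 -1.2] turn z -27.5
```

Emit:
jog_arm --deltas '[[[10,-8,0,0,0,0,85],[0,0,0,0,0,-7,85],[0,0,0,0,0,-7,85],[0,0,0,0,0,-7,85],[0,0,0,0,0,-7,85]]]'

```text
clock: 4.6
eef_pos: [0.5501, 0.0023, 0.2297]
tool_rot: [-0.483, 0.876, -0.004, 0.001]
ft_force: [0.2, -0.4, 1.6]
grip_width: 0.0851
```

```bash
cat >> h.py <<'E'
def level():
    M=R.from_quat(get_obs()['tool_rot']).as_matrix(); v=M.T@np.array([0,0,-1.])
    return np.degrees(np.cross([0,0,1],v))
E
python3 - <<'E'
from st import *
o=get_obs();im=camera('wrist');save('w1.png',im)
st(551.7,6,231,-123);print('level',level().round(2))
for t in('stop_block','mark','screw_bar','lock_nut'):
    print(t,[(round(x['conf'],2),np.round(x['at']),x['pixels'].sum()) for x in masks_of(t,'wrist')[:2]])
# where do predicted points lie
E
```

```text
t 4.65 p [550.1   2.2 229.8] psi -122.12 tilt [ 0.3 -0.4] j [  0.5  19.3   7.6  78.   -0.4 -57.4] F [ 0.  -0.6 -0.6] T [-0.06 -0.02 -0.03] w 84.9
move [-4.   0.6 -1.3] turn z 0.9
level [-0.47 -0.18  0.  ]
stop_block [(0.98, array([282., 222.]), np.int64(28569))]
mark [(0.87, array([282., 223.]), np.int64(28510))]
screw_bar [(0.61, array([317., 232.]), np.int64(1147))]
lock_nut [(0.78, array([323., 217.]), np.int64(1826))]
```

View pics/w1.png

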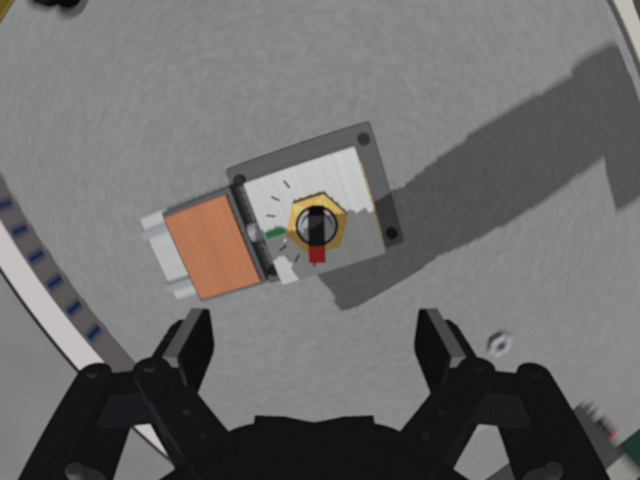

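Run:
```python
from h import *
im=cv2.imread('pics/w1.png');o=get_obs()
hsv=cv2.cvtColor(im,cv2.COLOR_BGR2HSV);roi=np.zeros(im.shape[:2],np.uint8);roi[180:275,240:400]=1
def comp(m):
    n,l,s,c=cv2.connectedComponentsWithStats(m.astype(np.uint8));k=1+np.argmax(s[1:,4]);return l==k,s[k],c[k]
H,S,V=cv2.split(hsv)
red=(((H<6)|(H>172))&(S>170)&(V>60)&(roi>0));green=((H>50)&(H<85)&(S>100)&(roi>0));yel=((H>14)&(H<32)&(S>90)&(V>60)&(roi>0))
for n,m in(('red',red),('green',green),('yel',yel)):
    m,s,c=comp(m);print(n,s,c.round(1))
    z={'red':.118,'green':.062,'yel':.082}[n]
    print(wplane(c,z,o).round(4))
    if n=='green':
        P=np.array([wplane((x,y),z,o)[:2] for y,x in zip(*np.nonzero(m))]);e=np.linalg.eigh(np.cov(P.T))[1][:,1];print(np.degrees(np.arctan2(e[1],e[0])))
    if n=='yel':
        h=cv2.convexHull(np.argwhere(m)[:,::-1].astype(np.int32))[:,0]
        P=np.array([wplane(q,z,o)[:2] for q in h])*1e3
        # support-width fit of hex
        best=[]
        for a in range(0,60):
            w=[];cs=[]
            for k in range(3):
                t=np.radians(a+60*k);u=np.array([np.cos(t),np.sin(t)]);p=P@u;w.append(np.ptp(p));cs.append((p.max()+p.min())/2)
            best.append((sum(w),a,np.round(w,1)))
        print(sorted(best,key=lambda b:b[0])[:4])
for q in((316.5,207),(316.5,263)): print('barend',wplane(q,.118,o).round(4))
c=np.array([wplane(q,.062,o) for q in((243,184),(355,148),(387,252),(284,284))]);print(c.round(4),c.mean(0))
im2=cv2.resize(im[170:290,230:390],(800,600),interpolation=cv2.INTER_CUBIC);cv2.imwrite('pics/w1c.png',im2)
```

```text
red [309 245  15  17 229] [316.4 253.3]
[0.5566 0.0143 0.118 ]
green [266 228  19   9  86] [275.3 232.1]
[ 0.5878 -0.0045  0.062 ]
165.12823655486793
yel [ 287  193   60   60 1297] [316.6 218.8]
[5.477e-01 4.000e-04 8.200e-02]
[(np.float64(139.88679152200996), 15, array([46.9, 47.5, 45.5])), (np.float64(140.17223661449032), 16, array([47. , 47.7, 45.5])), (np.float64(140.2491606317562), 14, array([47.1, 47.5, 45.6])), (np.float64(140.8896801219725), 13, array([47.3, 47.6, 45.9]))]
barend [ 0.5379 -0.015   0.118 ]
barend [0.5606 0.0208 0.118 ]
[[ 0.5871 -0.0553  0.062 ]
 [ 0.4905 -0.0298  0.062 ]
 [ 0.5134  0.0649  0.062 ]
 [ 0.6095  0.0413  0.062 ]] [0.5501529  0.00527543 0.062     ]
```

View pics/w1c.png

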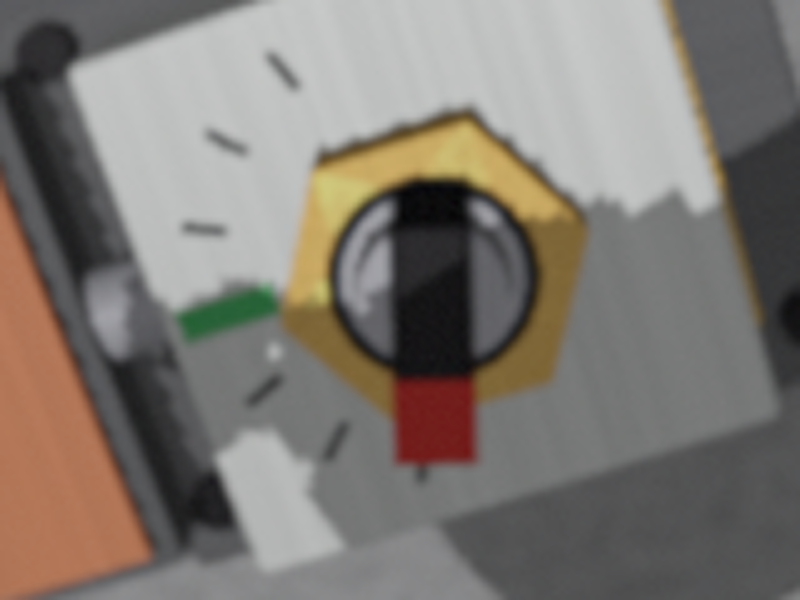

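Emit:
jog_arm --deltas '[[[-3.4,1,0,-0.5,-0.2,0.2,50],[0,0,30,0,0,0,50],[0,0,30,0,0,0,50],[0,0,30,0,0,0,50],[0,0,0,0,0,0,50]]]'

```text
clock: 5.35
eef_pos: [0.5534, 0.007, 0.1391]
tool_rot: [-0.475, 0.88, 0.0, 0.003]
ft_force: [-0.9, -0.4, -0.1]
grip_width: 0.0499
```

Run:
```python
from st import *
st(551,5.6,96,-122.3);print(level().round(2))
```

```text
t 5.35 p [553.4   7.  139.1] psi -123.34 tilt [0.25 0.16] j [  0.6  22.7  -1.2  65.8   0.2 -56. ] F [-0.9 -0.4 -0.1] T [0.05 0.04 0.01] w 49.9
move [ 2.7  1.3 43.1] turn z -1.0
[-0.12  0.27  0.  ]
```

Emit:
jog_arm --deltas '[[[2.5,1.3,20,0,0.2,-1,50],[0,0,21,0,0,0,50],[0,0,0,0,0,0,50],[0,0,0,0,0,0,50]]]'

```text
clock: 5.75
eef_pos: [0.5543, 0.0062, 0.102]
tool_rot: [-0.481, 0.877, -0.002, 0.003]
ft_force: [-0.3, 0.6, -0.1]
grip_width: 0.0502
```

Run:
```python
from st import *
st(551,5.6,96,-122.3);print(level().round(2))
```

```text
t 5.75 p [554.3   6.2 102. ] psi -122.51 tilt [0.43 0.03] j [  0.6  24.5  -4.4  60.6   0.  -56.9] F [-0.3  0.6 -0.1] T [-0.03  0.03  0.01] w 50.2
move [2.2 2.5 6. ] turn z -0.2
[-0.35  0.26  0.  ]
```

Emit:
jog_arm --deltas '[[[2.2,2.5,5,-0.3,0.2,0,50],[0,0,0,0,0,0,50],[0,0,0,0,0,0,50]]]'

```text
clock: 6.05
eef_pos: [0.5535, 0.0057, 0.1009]
tool_rot: [-0.481, 0.877, -0.002, 0.003]
ft_force: [0.2, 0.1, -0.5]
grip_width: 0.0498
```

Run:
```python
from st import *
st(551,5.6,96,-122.3);print(level().round(2))
```

```text
t 6.05 p [553.5   5.7 100.9] psi -122.55 tilt [0.41 0.03] j [  0.6  24.5  -4.6  60.4   0.  -56.9] F [ 0.2  0.1 -0.5] T [-0.02 -0.02  0.02] w 49.8
move [1.5 2.1 4.9] turn z -0.2
[-0.33  0.25  0.  ]
```

Emit:
jog_arm --deltas '[[[1.5,2.1,4,-0.3,0.2,0,50],[1.5,2,4,-0.3,0.2,0,50],[1,1.2,2,-0.2,0.1,0,50],[0,0,0,0,0,0,50]]]'

```text
clock: 6.45
eef_pos: [0.5469, 0.0052, 0.0913]
tool_rot: [-0.481, 0.877, 0.002, -0.004]
ft_force: [-0.4, 0.1, 0.6]
grip_width: 0.0501
```

Run:
```python
from st import *
st(551,5.6,96,-122.3);print(level().round(2))
```

```text
t 6.45 p [546.9   5.2  91.3] psi -122.56 tilt [-0.5   0.04] j [  0.5  25.1  -5.4  60.1   0.  -56.9] F [-0.4  0.1  0.6] T [-0.01  0.01 -0.03] w 50.1
move [-2.6 -3.2 -4.7] turn z -0.3
[ 0.44 -0.23  0.  ]
```

Emit:
jog_arm --deltas '[[[-2,-2.4,-3.5,0.3,-0.2,0,50],[-1.5,-2,-3,0.3,-0.2,0,50],[0,0,0,0,0,0,50],[0,0,0,0,0,0,50]]]'

```text
clock: 6.85
eef_pos: [0.5532, 0.0058, 0.0983]
tool_rot: [-0.481, 0.877, -0.001, 0.002]
ft_force: [0.1, -0.0, -0.5]
grip_width: 0.0501
```

Run:
```python
from st import *
st(551,5.6,96,-122.3);print(level().round(2))
```

```text
t 6.85 p [553.2   5.8  98.3] psi -122.56 tilt [0.29 0.06] j [  0.6  24.7  -4.7  60.3   0.1 -56.9] F [ 0.1 -0.  -0.5] T [ 0.04  0.03 -0.01] w 50.1
move [1.4 1.8 2.3] turn z -0.3
[-0.21  0.21  0.  ]
```

Emit:
jog_arm --deltas '[[[0.8,1,1.3,-0.1,0.1,0,50],[0.5,0.7,1,-0.1,0.1,0,50],[0,0,0,0,0,0,50],[0,0,0,0,0,0,50]]]'

```text
clock: 7.25
eef_pos: [0.5508, 0.0056, 0.0959]
tool_rot: [-0.481, 0.877, -0.0, -0.0]
ft_force: [-0.4, -1.3, 0.2]
grip_width: 0.0496
```

Run:
```python
from st import *
st(551,5.6,96,-122.3);print(level().round(2))
```

```text
t 7.25 p [550.8   5.6  95.9] psi -122.56 tilt [-0.01 -0.01] j [  0.6  24.8  -4.9  60.2  -0.  -56.9] F [-0.4 -1.3  0.2] T [ 0.04 -0.09  0.05] w 49.6
move [-0.1 -0.1 -0.1] turn z -0.3
[ 0.   -0.01  0.  ]
```

Excellent. Close.

Emit:
jog_arm --deltas '[[[0,0,0,0,0,0,8],[0,0,0,0,0,0,8],[0,0,0,0,0,0,8],[0,0,0,0,0,0,8],[0,0,0,0,0,0,8]]]'

```text
clock: 7.75
eef_pos: [0.5511, 0.0054, 0.096]
tool_rot: [-0.481, 0.877, -0.0, -0.0]
ft_force: [0.0, -0.3, 0.3]
grip_width: 0.0108
```

Run:
```python
from st import *
st(551,5.6,96,-194.3);print(level().round(2))
```

```text
t 7.75 p [551.1   5.4  96. ] psi -122.55 tilt [ 0.02 -0.04] j [  0.6  24.9  -4.9  60.2  -0.  -56.9] F [ 0.  -0.3  0.3] T [-0.03 -0.01  0.05] w 10.8
move [-0.1  0.2 -0. ] turn z 71.8
[-0.03 -0.02  0.  ]
```

Emit:
jog_arm --deltas '[[[0,0,0,0,0,7,8],[0,0,0,0,0,7,8],[0,0,0,0,0,7,8],[0,0,0,0,0,7,8],[0,0,0,0,0,7,8]]]'

```text
clock: 8.25
eef_pos: [0.5515, 0.005, 0.096]
tool_rot: [-0.184, 0.983, -0.001, 0.0]
ft_force: [0.1, -0.5, 1.0]
grip_width: 0.011
```

Run:
```python
from st import *
st(551.1,5.4,96,-194.3);print(level().round(2))
```

```text
t 8.25 p [551.5   5.   96. ] psi -158.84 tilt [ 0.06 -0.09] j [  0.6  24.9  -4.9  60.2  -0.1 -20.6] F [ 0.1 -0.5  1. ] T [-0.06 -0.02  0.15] w 11.0
move [ 0.2  0.5 -0. ] turn z 35.5
[-0.1   0.02  0.  ]
```

Emit:
jog_arm --deltas '[[[0,0,0,0,0,7,8],[0,0,0,0,0,7,8],[0,0,0,0,0,7,8],[0,0,0,0,0,7,8],[0,0,0,0,0,6,8]]]'

```text
clock: 8.75
eef_pos: [0.5515, 0.0044, 0.0959]
tool_rot: [0.124, 0.992, -0.001, 0.001]
ft_force: [0.0, -0.5, -0.2]
grip_width: 0.0107
```

Emit:
jog_arm --deltas '[[[0,0,0,0,0,0,8],[0,0,0,0,0,0,8]]]'

```text
clock: 8.95
eef_pos: [0.5515, 0.0043, 0.096]
tool_rot: [0.124, 0.992, -0.001, 0.001]
ft_force: [0.2, 0.1, 0.0]
grip_width: 0.0109
```

Run:
```python
from st import *
st(551.1,5.4,96,-194.3);print(level().round(2))
```

```text
t 8.95 p [551.5   4.3  96. ] psi 165.79 tilt [ 0.05 -0.12] j [ 0.5 24.9 -4.9 60.2 -0.1 14.7] F [0.2 0.1 0. ] T [ 0.07  0.01 -0.12] w 10.9
move [ 0.7  0.9 -0. ] turn z 0.1
[-0.1   0.08  0.  ]
```

Emit:
jog_arm --deltas '[[[0,0,0,0,0,0,60],[0,0,0,0,0,0,60],[0,0,0,0,0,0,60],[0,0,-10,0,0,0,60],[0,0,-25,0,0,0,60]]]'

```text
clock: 9.45
eef_pos: [0.5483, 0.0046, 0.1286]
tool_rot: [0.121, 0.993, -0.001, -0.004]
ft_force: [0.3, -0.1, -0.3]
grip_width: 0.06
```

Emit:
jog_arm --deltas '[[[0,0,-35,0,0,0,70],[0,0,-30,0,0,0,70],[0,0,-10,0,0,0,70],[0,0,0,0,0,-8.5,70],[0,0,0,0,0,-8.5,70]]]'

```text
clock: 9.95
eef_pos: [0.5509, 0.005, 0.2126]
tool_rot: [-0.031, 1.0, -0.001, 0.0]
ft_force: [-0.3, 0.6, -0.5]
grip_width: 0.0702
```

Emit:
jog_arm --deltas '[[[0,0,0,0,0,-8.5,70],[0,0,0,0,0,-8.5,70],[0,0,0,0,0,-8.5,70],[0,0,0,0,0,-8.5,70],[0,0,0,0,0,-8.5,70]]]'

```text
clock: 10.45
eef_pos: [0.5498, 0.0051, 0.2112]
tool_rot: [-0.395, 0.919, -0.001, -0.001]
ft_force: [0.7, 0.2, -0.6]
grip_width: 0.07
```

Emit:
jog_arm --deltas '[[[0,0,0,0,0,-8.5,70],[0,0,0,0,0,-8.5,70],[0,0,0,0,0,-8.5,70],[0,0,0,0,0,-8.5,70],[0,0,0,0,0,-8.5,70]]]'

```text
clock: 10.95
eef_pos: [0.548, 0.0052, 0.2085]
tool_rot: [-0.704, 0.71, 0.001, -0.003]
ft_force: [1.2, -0.1, -0.4]
grip_width: 0.0703
```

```bash
cat > look.py <<'E'
from st import *
def comp(m):
    n,l,s,c=cv2.connectedComponentsWithStats(m.astype(np.uint8));k=1+np.argmax(s[1:,4]);return l==k,s[k],c[k]
def look(name):
    o=get_obs();rgb=camera('wrist');save(name,rgb);im=rgb[:,:,::-1].copy()
    ms=masks_of('lock_nut','wrist');print('nut',ms[0]['at'] if ms else None)
    H,S,V=cv2.split(cv2.cvtColor(im,cv2.COLOR_BGR2HSV));roi=np.zeros(H.shape,bool)
    u,v=map(int,ms[0]['at']);roi[v-80:v+80,u-80:u+80]=1
    red=(((H<6)|(H>172))&(S>170)&(V>50)&roi);green=((H>50)&(H<85)&(S>100)&roi);yel=((H>14)&(H<32)&(S>90)&(V>50)&roi)
    for n,m,z in(('red',red,.118),('green',green,.062)):
        m,s,c=comp(m);print(n,s,(1e3*wplane(c,z,o)).round(1))
    m,s,c=comp(yel);h=cv2.convexHull(np.argwhere(m)[:,::-1].astype(np.int32))[:,0]
    P=np.array([wplane(q,.082,o)[:2] for q in h])*1e3
    b=[]
    for a in np.arange(0,60,.5):
        A=[np.array([np.cos(np.radians(a+60*k)),np.sin(np.radians(a+60*k))]) for k in range(3)]
        w=[np.ptp(P@q) for q in A];cc=[((P@q).max()+(P@q).min())/2 for q in A]
        b.append((sum(w),a,np.round(w,1),np.linalg.lstsq(np.array(A),np.array(cc),rcond=None)[0].round(1)))
    for x in sorted(b,key=lambda x:x[0])[:3]: print('hex',x)
    st();print(level().round(2));return im,(u,v)
E
python3 - <<'E'
from look import *
im,(u,v)=look('w2.png')
cv2.imwrite('pics/w2c.png',cv2.resize(im[max(0,v-60):v+60,u-80:u+80],(800,600),interpolation=cv2.INTER_CUBIC))
E
```

```text
nut [308.6, 216.0]
red [283 221  22  30 485] [560.6  -1.6 118. ]
green [254 209  21   8  95] [587.1  -4.5  62. ]
hex (np.float64(128.0022143579717), np.float64(17.5), array([45.3, 35.6, 47.1]), array([549.5,  -0.7]))
hex (np.float64(128.00888688924044), np.float64(17.0), array([45.3, 35.7, 47. ]), array([549.5,  -0.6]))
hex (np.float64(128.01922417678944), np.float64(16.5), array([45.4, 35.8, 46.8]), array([ 5.494e+02, -5.000e-01]))
t 11.05 p [548.    5.2 208.4] psi -90.86 tilt [-0.34 -0.1 ] j [  0.6  20.1   5.5  75.8  -0.1 -88.5] F [ 0.4 -0.2  0.3] T [ 0.04 -0.   -0.05] w 69.9
[ 0.33 -0.11  0.  ]
```

View pics/w2c.png

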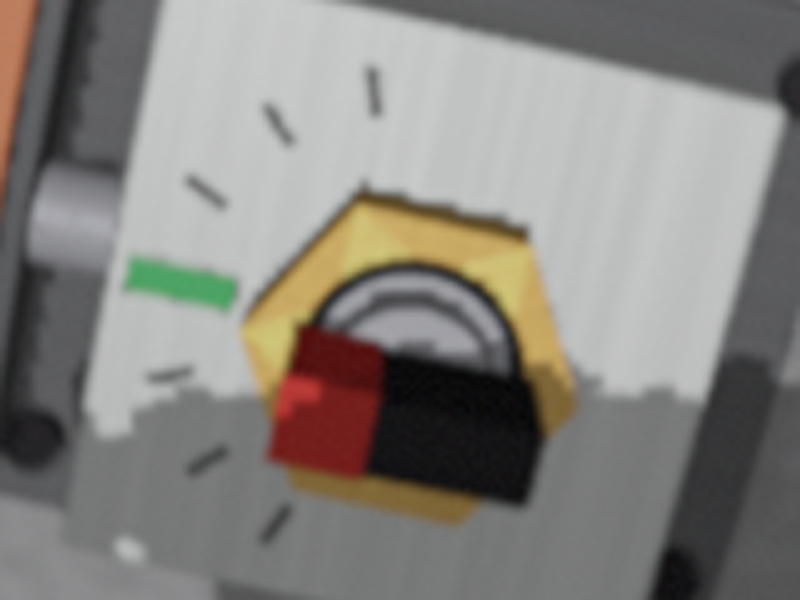

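Run:
```python
from look import *
o=get_obs();W=lambda u,v,z:1e3*wplane((228+u/5-.4,156+v/5-.4),z,o)
ang=lambda d:round(float(np.degrees(np.arctan2(d[1],d[0]))),1)
a,b=W(270,461,.118),W(525,505,.118);print('bar',ang(a-b),np.linalg.norm(a-b));a,b=W(287,378,.118),W(541,430,.118);print(ang(a-b))
c,d=W(127,274,.062),W(235,294,.062);print('mark',ang(c-d))
P=np.array([W(*q,.082) for q in((362,195),(527,235),(577,400),(460,522),(300,490),(243,330))])
print(P.mean(0))
for i in range(6): e=P[(i+1)%6]-P[i];print(ang(e),ang(e)%60,np.linalg.norm(e).round(1))
c=np.array([551,5.5,62]);print(ang(W(181,284,.062)-c))
```

```text
bar -11.4 34.821404464430636
-13.1
mark -12.1
[549.92277745   3.56090276  82.        ]
165.2 45.19999999999999 25.2
106.4 46.400000000000006 27.0
47.4 47.4 26.7
-13.0 47.0 25.4
-73.4 46.599999999999994 27.0
-132.2 47.80000000000001 27.6
-15.8
```

Emit:
jog_arm --deltas '[[[0,0,0,0,0,-8.4,70],[0,0,0,0,0,-8.4,70],[0,0,0,0,0,-8.4,70],[0,0,0,0,0,-8.4,70],[0,0,0,0,0,-8.4,70]]]'

```text
clock: 11.55
eef_pos: [0.5471, 0.0052, 0.2069]
tool_rot: [0.913, -0.409, -0.003, 0.003]
ft_force: [0.9, 0.4, 0.1]
grip_width: 0.0702
```

Emit:
jog_arm --deltas '[[[0,0,0,0,0,-8.4,70],[0,0,0,0,0,-8.4,70],[0,0,0,0,0,-8.4,70],[0,0,0,0,0,-6,70],[0,0,0,0,0,0,70]]]'

```text
clock: 12.05
eef_pos: [0.5462, 0.0053, 0.2054]
tool_rot: [0.989, -0.145, -0.005, 0.002]
ft_force: [-0.2, -0.0, 0.8]
grip_width: 0.0701
```

Run:
```python
from st import *
st(551.2,5.4,64,-15);print(level().round(2))
```

```text
t 12.05 p [546.2   5.3 205.4] psi -16.7 tilt [-0.62 -0.1 ] j [ 6.000e-01  2.020e+01  5.200e+00  7.570e+01 -1.000e-01 -1.627e+02] F [-0.2 -0.   0.8] T [ 0.01 -0.   -0.03] w 70.1
move [  6.2  -2.2 141.4] turn z -1.7
[ 0.27  0.56 -0.  ]
```

Emit:
jog_arm --deltas '[[[1,-0.3,25,0.1,0.2,-0.5,70],[1,-0.3,25,0,0.1,-0.5,70],[1,-0.3,25,0,0,-0.5,70],[0,0,15,0,0,0,70],[0,0,0,0,0,0,70]]]'

```text
clock: 12.55
eef_pos: [0.5496, 0.0052, 0.1132]
tool_rot: [0.99, -0.144, -0.001, 0.001]
ft_force: [-0.4, 0.8, -0.3]
grip_width: 0.07
```

Emit:
jog_arm --deltas '[[[0,0,0,0,0,0,68]]]'

```text
clock: 12.65
eef_pos: [0.5495, 0.0052, 0.1133]
tool_rot: [0.989, -0.145, -0.001, 0.001]
ft_force: [0.5, -0.3, 1.0]
grip_width: 0.0684
```

Run:
```python
from st import *
st(551.2,5.4,64,-15);print(level().round(2))
```

```text
t 12.65 p [549.5   5.2 113.3] psi -16.67 tilt [-0.14 -0.09] j [ 6.000e-01  2.390e+01 -3.600e+00  6.270e+01 -1.000e-01 -1.627e+02] F [ 0.5 -0.3  1. ] T [ 0.01 -0.02  0.04] w 68.4
move [ 1.6 -0.7 49.3] turn z -1.7
[ 0.12  0.11 -0.  ]
```

Emit:
jog_arm --deltas '[[[0.5,-0.3,14,0,0,-1.5,66],[0.5,-0.2,14,0,0,-1.5,66],[0.5,0,8,0,0,0,66],[0,0,0,0,0,0,66],[0,0,0,0,0,0,66]]]'

```text
clock: 13.15
eef_pos: [0.5552, 0.0053, 0.0819]
tool_rot: [0.992, -0.122, 0.004, 0.0]
ft_force: [-0.1, -0.3, 0.3]
grip_width: 0.0657
```

Run:
```python
from st import *
st(551.2,5.4,64,-15);print(level().round(2))
```

```text
t 13.15 p [555.2   5.3  81.9] psi -14.05 tilt [ 0.4  -0.08] j [ 6.000e-01  2.580e+01 -5.800e+00  5.800e+01 -1.000e-01 -1.654e+02] F [-0.1 -0.3  0.3] T [0.02 0.   0.01] w 65.7
move [-4.   0.9 17.9] turn z 0.9
[-0.02 -0.41  0.  ]
```

Emit:
jog_arm --deltas '[[[-1.5,0.3,5,0,-0.2,0,66],[-1.3,0.3,5,0,-0.1,0,66],[0,0,3,0,0,0,66],[0,0,0,0,0,0,66],[0,0,0,0,0,0,66]]]'

```text
clock: 13.65
eef_pos: [0.5535, 0.0054, 0.0699]
tool_rot: [0.992, -0.123, 0.002, -0.0]
ft_force: [-0.5, -0.4, 0.1]
grip_width: 0.0659
```

Run:
```python
from st import *
st(551.2,5.4,64,-15);print(level().round(2))
```

```text
t 13.65 p [553.5   5.4  69.9] psi -14.14 tilt [ 0.28 -0.  ] j [   0.6   26.4   -6.8   56.5   -0.  -165.3] F [-0.5 -0.4  0.1] T [ 0.02  0.02 -0.02] w 65.9
move [-2.3  0.6  5.9] turn z 0.9
[-0.07 -0.28  0.  ]
```

Emit:
jog_arm --deltas '[[[-1,0.3,2.5,0,-0.15,0,66],[-0.8,0.3,2,0,-0.1,0,66],[0,0,0,0,0,0,66],[0,0,0,0,0,0,66]]]'

```text
clock: 14.05
eef_pos: [0.5516, 0.0052, 0.0652]
tool_rot: [0.992, -0.123, 0.0, -0.001]
ft_force: [0.2, -0.0, -0.5]
grip_width: 0.066
```

Run:
```python
from st import *
st(551.2,5.4,64,-15);print(level().round(2))
save('w3.png',camera('wrist'))
```

```text
t 14.05 p [551.6   5.2  65.2] psi -14.14 tilt [0.03 0.06] j [ 5.000e-01  2.670e+01 -7.100e+00  5.610e+01  1.000e-01 -1.653e+02] F [ 0.2 -0.  -0.5] T [ 0.03 -0.02  0.  ] w 66.0
move [-0.4 -0.1  1.2] turn z 0.9
[-0.07 -0.01  0.  ]
```

View pics/w3.png

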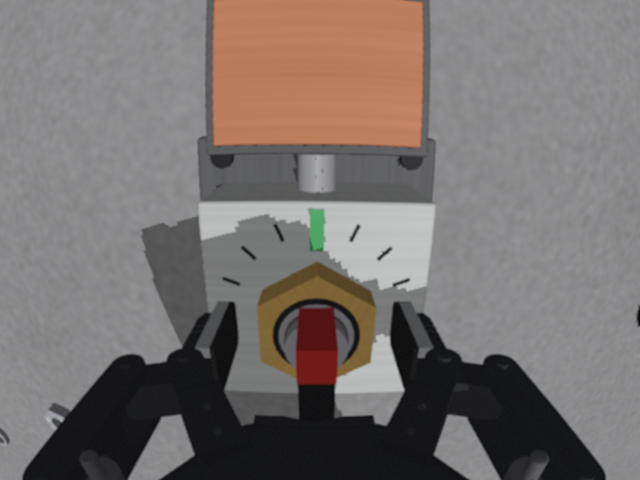

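Emit:
jog_arm --deltas '[[[0,0,0,0,0,0,40],[0,0,0,0,0,0,40],[0,0,0,0,0,0,40],[0,0,0,0,0,0,40],[0,0,0,0,0,0,40]]]'

```text
clock: 14.6
eef_pos: [0.5514, 0.0043, 0.0663]
tool_rot: [0.992, -0.123, 0.0, 0.0]
ft_force: [0.2, -0.4, 0.2]
grip_width: 0.0447
```

Run:
```python
from st import *
st(551.2,5.4,64,-15);print(level().round(2))
```

```text
t 14.6 p [551.4   4.3  66.3] psi -14.17 tilt [ 0.04 -0.04] j [   0.5   26.6   -7.1   56.3   -0.  -165.4] F [ 0.2 -0.4  0.2] T [-0.07  0.04  0.03] w 44.7
move [-0.4 -1.   2.3] turn z 0.8
[ 0.03 -0.05  0.  ]
```

Emit:
jog_arm --deltas '[[[0,0,0.1,0,0,7,40],[0,0,0.1,0,0,7,40],[0,0,0.1,0,0,7,40],[0,0,0.1,0,0,7,40],[0,0,0.1,0,0,7,40]]]'

```text
clock: 15.1
eef_pos: [0.5511, 0.0039, 0.0658]
tool_rot: [0.905, -0.426, 0.0, 0.001]
ft_force: [-0.7, -0.4, 1.3]
grip_width: 0.0446
```

```bash
python3 st.py
```

```text
t 15.1 p [551.1   3.9  65.8] psi -50.44 tilt [-0.   -0.13] j [ 5.000e-01  2.670e+01 -7.100e+00  5.620e+01 -1.000e-01 -1.291e+02] F [-0.7 -0.4  1.3] T [-0.16  0.18  0.06] w 44.6
```

Emit:
jog_arm --deltas '[[[0,0,0.1,0,0,7,40],[0,0,0.1,0,0,7,40],[0,0,0.1,0,0,7,40],[0,0,0.1,0,0,7,40]]]'

```text
clock: 15.5
eef_pos: [0.5507, 0.0038, 0.0654]
tool_rot: [0.768, -0.64, 0.001, 0.002]
ft_force: [-0.8, -0.1, 1.2]
grip_width: 0.0445
```

```bash
python3 st.py
```

```text
t 15.5 p [550.7   3.8  65.4] psi -79.56 tilt [-0.05 -0.18] j [  0.5  26.7  -7.1  56.2  -0.2 -99.9] F [-0.8 -0.1  1.2] T [-0.07  0.15  0.11] w 44.5
```

Emit:
jog_arm --deltas '[[[0,0,0.1,0,0,7,40],[0,0,0.1,0,0,7,40],[0,0,0.1,0,0,7,40]]]'

```text
clock: 15.8
eef_pos: [0.5504, 0.0038, 0.0651]
tool_rot: [-0.633, 0.774, -0.001, -0.002]
ft_force: [-0.2, 0.1, 1.0]
grip_width: 0.0449
```

```bash
python3 st.py
```

```text
t 15.8 p [550.4   3.8  65.1] psi -101.4 tilt [-0.1  -0.19] j [  0.5  26.7  -7.2  56.2  -0.2 -78.1] F [-0.2  0.1  1. ] T [-0.04  0.19  0.11] w 44.9
```

Emit:
jog_arm --deltas '[[[0,0,0.1,0,0,7,40],[0,0,0.1,0,0,7,40],[0,0,0.1,0,0,7,40],[0,0,0.1,0,0,7,40]]]'

```text
clock: 16.2
eef_pos: [0.55, 0.004, 0.0647]
tool_rot: [-0.419, 0.908, -0.001, -0.002]
ft_force: [-0.7, -0.5, 1.3]
grip_width: 0.0448
```

```bash
python3 st.py
```

```text
t 16.2 p [550.    4.   64.7] psi -130.51 tilt [-0.15 -0.18] j [  0.5  26.7  -7.2  56.2  -0.2 -49. ] F [-0.7 -0.5  1.3] T [0.   0.13 0.13] w 44.8
```

Emit:
jog_arm --deltas '[[[0,0,0.1,0,0,7,40],[0,0,0.1,0,0,7,40],[0,0,0.1,0,0,7,40],[0,0,0.1,0,0,7,40]]]'

```text
clock: 16.6
eef_pos: [0.5499, 0.0044, 0.0643]
tool_rot: [-0.177, 0.984, -0.001, -0.002]
ft_force: [-1.3, -0.1, 0.6]
grip_width: 0.0449
```

```bash
python3 st.py
```

```text
t 16.6 p [549.9   4.4  64.3] psi -159.62 tilt [-0.18 -0.15] j [  0.5  26.8  -7.2  56.2  -0.2 -19.8] F [-1.3 -0.1  0.6] T [0.04 0.13 0.08] w 44.9
```

Emit:
jog_arm --deltas '[[[0,0,0.1,0,0,7,40],[0,0,0.1,0,0,7,40],[0,0,0.1,0,0,7,40],[0,0,0.1,0,0,7,40]]]'

```text
clock: 17.0
eef_pos: [0.5498, 0.0048, 0.0639]
tool_rot: [0.076, 0.997, -0.001, -0.002]
ft_force: [-1.0, 0.5, 0.1]
grip_width: 0.0449
```

```bash
python3 st.py
```

```text
t 17.0 p [549.8   4.8  63.9] psi 171.26 tilt [-0.2  -0.11] j [ 0.6 26.8 -7.2 56.2 -0.1  9.3] F [-1.   0.5  0.1] T [0.01 0.04 0.1 ] w 44.9
```

Emit:
jog_arm --deltas '[[[0,0,0.1,0,0,7,40],[0,0,0.1,0,0,7,40],[0,0,0.1,0,0,7,40]]]'

```text
clock: 17.3
eef_pos: [0.5499, 0.0051, 0.0637]
tool_rot: [0.263, 0.965, -0.001, -0.001]
ft_force: [-0.5, -1.3, 0.2]
grip_width: 0.045
```

```bash
python3 st.py
```

```text
t 17.3 p [549.9   5.1  63.7] psi 149.45 tilt [-0.19 -0.08] j [ 0.6 26.8 -7.2 56.2 -0.1 31.1] F [-0.5 -1.3  0.2] T [ 0.   -0.02  0.42] w 45.0
```

Emit:
jog_arm --deltas '[[[0,0,0,0,0,6,40],[0,0,0,0,0,6,40]]]'

```text
clock: 17.5
eef_pos: [0.55, 0.0053, 0.0636]
tool_rot: [0.366, 0.931, -0.001, -0.001]
ft_force: [-0.1, -2.0, 0.3]
grip_width: 0.0447
```

```bash
python3 st.py
```

```text
t 17.5 p [550.    5.3  63.6] psi 137.11 tilt [-0.19 -0.08] j [ 0.6 26.8 -7.2 56.1 -0.1 43.5] F [-0.1 -2.   0.3] T [-0.01 -0.01  0.6 ] w 44.7
```

Emit:
jog_arm --deltas '[[[0,0,0,0,0,0,40]]]'

```text
clock: 17.6
eef_pos: [0.5501, 0.0052, 0.0636]
tool_rot: [0.365, 0.931, -0.001, -0.001]
ft_force: [-1.3, -1.4, 0.6]
grip_width: 0.0448
```

Run:
```python
from st import *
for i in range(6): st() if i==0 else print(get_obs()['ft_torque'][2].round(3)); camera('wrist')
```

```text
t 17.6 p [550.1   5.2  63.6] psi 137.15 tilt [-0.18 -0.1 ] j [ 0.6 26.8 -7.2 56.1 -0.1 43.4] F [-1.3 -1.4  0.6] T [-0.14 -0.02  0.27] w 44.8
0.226
0.273
0.289
0.306
0.295
```

Emit:
jog_arm --deltas '[[[0,0,0,0,0,5,40],[0,0,0,0,0,5,40]]]'

```text
clock: 18.1
eef_pos: [0.5501, 0.0054, 0.0636]
tool_rot: [0.446, 0.895, -0.001, -0.001]
ft_force: [-0.4, -0.8, -0.6]
grip_width: 0.0447
```

```bash
python3 st.py
```

```text
t 18.1 p [550.1   5.4  63.6] psi 127.05 tilt [-0.18 -0.07] j [ 0.6 26.8 -7.2 56.1 -0.1 53.5] F [-0.4 -0.8 -0.6] T [-0.18 -0.12  0.8 ] w 44.7
```

Emit:
jog_arm --deltas '[[[0,0,0,0,0,0,40]]]'

```text
clock: 18.2
eef_pos: [0.5502, 0.0053, 0.0635]
tool_rot: [0.445, 0.895, -0.001, -0.001]
ft_force: [-0.2, -1.5, 0.3]
grip_width: 0.0449
```

Run:
```python
from st import *
for i in range(4): st() if i==0 else print(get_obs()['ft_torque'][2].round(3)); camera('wrist')
```

```text
t 18.2 p [550.2   5.3  63.5] psi 127.1 tilt [-0.17 -0.09] j [ 0.6 26.8 -7.2 56.1 -0.1 53.5] F [-0.2 -1.5  0.3] T [-0.19 -0.16  0.39] w 44.9
0.321
0.349
0.406
```

Emit:
jog_arm --deltas '[[[0,0,0,0,0,0,66],[0,0,0,0,0,0,66],[0,0,0,0,0,0,66],[0,0,0,0,0,0,66],[0,0,-8,0,0,0,66]]]'

```text
clock: 18.9
eef_pos: [0.5488, 0.0062, 0.0707]
tool_rot: [0.445, 0.895, -0.001, -0.003]
ft_force: [-1.3, 0.1, -0.1]
grip_width: 0.0659
```

Emit:
jog_arm --deltas '[[[0,0,-20,0,0,0,66],[0,0,-30,0,0,0,66],[0,0,-40,0,0,0,66],[0,0,-30,0,0,0,66],[0,0,0,0,0,0,66]]]'

```text
clock: 19.4
eef_pos: [0.5493, 0.0063, 0.1978]
tool_rot: [0.445, 0.895, -0.001, -0.003]
ft_force: [0.3, -0.7, -0.2]
grip_width: 0.0659
```

Run:
```python
from look import *
im,(u,v)=look('w4.png')
a=cv2.resize(im[max(0,v-60):v+60,u-80:u+80],(800,600),interpolation=cv2.INTER_CUBIC);cv2.imwrite('pics/w4c.png',a);print(u,v)
```

```text
nut [313.9, 220.9]
red [314 246  23  32 392] [560.5   3.7 118. ]
green [338 258  14  16  92] [587.8  -5.9  62. ]
hex (np.float64(138.91196415985328), np.float64(39.0), array([44.3, 46.9, 47.7]), array([549.2,   5.4]))
hex (np.float64(138.93533262491235), np.float64(38.5), array([44.3, 47. , 47.7]), array([549.1,   5.4]))
hex (np.float64(139.19527488251737), np.float64(39.5), array([44.4, 47. , 47.7]), array([549.2,   5.4]))
t 19.5 p [547.2   6.3 193.9] psi 127.14 tilt [-0.7   0.07] j [ 0.6 20.7  4.3 74.2  0.1 53.5] F [0.6 0.1 0.1] T [ 0.03 -0.04 -0.04] w 65.8
[-0.52 -0.48  0.  ]
313 220
```

View pics/w4c.png

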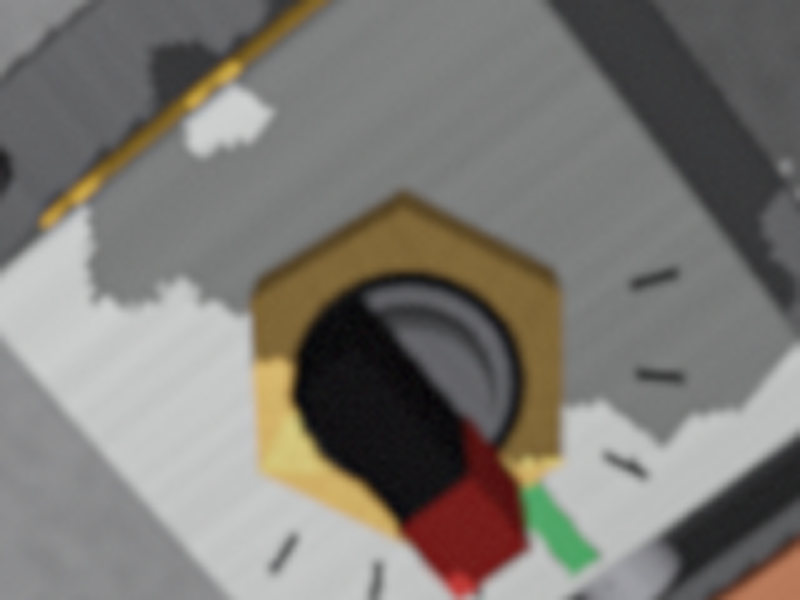

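Run:
```python
from look import *
o=get_obs();W=lambda u,v,z:1e3*wplane((313-80+u/5-.4,160+v/5-.4),z,o)
ang=lambda d:round(float(np.degrees(np.arctan2(d[1],d[0]))),1)
e=(W(492,573,.118)-W(435,492,.118));print('bar',ang(e),np.linalg.norm(e))
e=W(585,563,.062)-W(533,488,.062);print('mark dir',ang(e),np.linalg.norm(e))
im=cv2.imread('pics/w4.png');rgb=camera('top')
a=cv2.imread('pics/top0.png').astype(int);b=rgb[:,:,::-1].astype(int);save('top4.png',rgb)
for t in('spare_nut','spanner','driver','bottle','lens','lens_cap'):print(t,[np.round(x['at']) for x in masks_of(t,'top')[:2]])
for n,(x,y) in dict(spare=(198,305),span=(133,290),driver=(502,300),bottle=(167,192),lens=(492,206),cap=(456,308)).items():
    print(n,np.abs(a-b)[y-20:y+20,x-20:x+20].mean().round(1))
```

```text
bar -19.3 13.381940131966598
mark dir -18.9 15.620735831172505
spare_nut [array([197., 305.])]
spanner [array([130., 288.])]
driver [array([503., 316.])]
bottle [array([169., 196.])]
lens [array([493., 207.])]
lens_cap [array([457., 309.]), array([132., 288.])]
spare 3.7
span 3.6
driver 3.2
bottle 3.4
lens 2.8
cap 3.0
```

Emit:
jog_arm --deltas '[[[0,0,-10,0,0,0,66],[0,0,-10,0,0,0,66],[0,0,0,0,0,0,66],[0,0,0,0,0,0,66]]]'

```text
clock: 20.25
eef_pos: [0.546, 0.0062, 0.2121]
tool_rot: [0.445, 0.895, -0.004, -0.009]
ft_force: [0.3, -0.0, 0.3]
grip_width: 0.0662
```

```bash
python3 -c "
from workcell import *
print(job_done())"
```

```text
the job is handed in; nothing more can be done
None
```

I set the screw on the mark, ran the nut down and locked it, then backed the gripper off and handed the job in at about 20 s. The one loose end is the locking torque, where two estimates disagree.

- **Setting:** I turned the bar about 72° clockwise. In the last wrist picture it read -19.3° against -18.9° for the mark, so the two agree to within about 1°.
- **Nut:** It took about 196° of clockwise turn to bear on the block, where the torque read 0.42 N m, then I tightened it a further 22°.
- **Torque:** The wrist sensor read 0.60 and then 0.80 N m while turning. Working from the angle turned after contact gives about 0.58 N m. Both lie inside 0.5 to 0.85, but I had no way to measure the clamp force itself. Held still before letting go, the reading relaxed to about 0.35 N m.
- **Bystanders:** In the top camera none of the loose things had moved visibly.
- **End state:** The gripper is open, about 0.21 m above the bench, with no contact force.

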